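# Re-seat the fittings of a filter kit in their own nests

## Robot

A 6-joint arm with a two-finger parallel gripper is mounted at the origin on a cart in front of the work surface, level with it; the furniture and walls round the work are solid. World frame = base frame: x ahead of the robot, y to its left, z up, the work surface at z = 0. Lengths are in m, angles in degrees, forces in N, time in s.
With the tool pointing down it reaches from about 0.375 to 0.9 m from the base axis. Payload 3.1 kg.
Tool frame: the origin (TCP) lies at the very end of the fingers, on their centre line; the grasp point (between the pads) lies 19 mm behind it; z points along the fingers, y is the line along which they close (so a half turn about z gives the same grasp; the last joint's range is limited). The gripper opens to 87 mm and grips with 3 to 60 N. Pads are 19 mm wide; open, the fingers measure 117 mm over their backs; the gripper's body (75 mm by 190 mm) begins 51 mm behind the grasp point.
Start: joints at [-10.227, 30.224, 82.088, -0, 67.689, -10.227], TCP at [0.625, 0, 0.223] pointing down, gripper open.
Joint ranges: [-176.69, 176.69], [-43.24, 126.21], [12.49, 139.97], [-82, 262], [0, 151.66], [-163.58, 163.58]. Speed limits (degrees/s): [159.86, 159.86, 180, 180, 180, 180].

## Interface

Orientations are given as a 3x3 rotation matrix whose columns are the frame's x, y, z axes.
In Python, from rig import * gives the robot as it stands.
- The arm moves only by the tool jog_arm, never from a script. Its arguments are lists of equal length, an entry for each row: "delta_pos": the shift along the world's x, y, z in cm, a list of three; "turn": the turn about the world's z in degrees; "grip": the closure, from 0 (fully open) to 1 (shut). In form: {"delta_pos": [[x, y, z], ...], "turn": [turn, ...], "grip": [grip, ...]}. A call has 1 to 12 rows; each row is the pose to reach, as a shift and turn from the pose commanded when the call began; what a row does not reach only later rows make up. A row lasts 1/8 s, in which the tool goes at most 62.5 mm and 10.7 degrees, less where a joint would pass 70% of its speed; a pose out of reach is approached as far as the arm can. A call with a gripper value outside its range is refused whole. The fingers move at their own pace and stop on an object; the grip force is fixed at half the most. Time passes only in rows, so rows that repeat a pose let the fingers close. It gives the time, the measured TCP pose, the force, the opening and the grip force at its end, in the units of the state.
- read_state(): the state, without advancing time (a new reading comes with each control period).
- capture(name): name is "scene" or "side" or "wrist"; returns a dict with "color" (480x640x3 uint8, blue, green, red), "fovy" (degrees; the focal length in pixels is half the picture's height over the tangent of half this angle, whatever the lens; pixels are square), "cx", "cy" (the principal point, pixels), "k1" (the pictures are not rectified: a ray, as slopes to the right and down, at radius r is drawn at 1 + k1 r^2 times it, then the intrinsics apply), "camera_from_world" (4x4, takes a point from world to camera coordinates). Camera axes: x right, y up, looking along -z (the intrinsics and any distortion apply to the point x, -y, -z); pixel columns grow to the right and rows downward; lengths in m; the calibration is good to about 2 mm. A picture is of the moment at which its call begins. There is no depth.
- hand_in(): hands the job in; it is judged then, once.
The state is a dict: "time_s": time; "joint_positions": joint angles; "qvel": joint speeds; "tau": joint torques, N m; "position": TCP position; "tcp_rot": TCP orientation; "force": force on the tool from outside, world axes, zero at the start; "moment": the same for the moment, N m; "opening": opening from 0.0 (shut) to 1.0 (fully open); "grasp_force": force on a finger pad.
Only numpy, scipy, OpenCV 4.12 (cv2) and the standard library are available. Lean on these libraries where they do the work, as an engineer would, in place of code of your own. Each camera call takes 0.05 s, during which the arm holds its last target. There are 200 camera calls.

## Task

Before glue-up, put the four fittings on the nest plate right: each was set down in the wrong nest, too loose in the bore or, the big plug, standing on top of it. Move them round, parking one on the bare bench meanwhile, until every fitting stands upright, fully down in the bore made for its own size (plug in the widest, then union, then steel cup, the cream bush in the smallest). Do not tip any fitting over and leave the cup of brushes standing where it is.

Things in the scene. Friction and masses are not known exactly. Their poses are not given: they have to be found in the camera images.
- bush_center (a point): cream plastic bush, the smallest fitting: round, stepped, 28 mm wide up to 20 mm above its underside and about 23 mm at the top, 34 mm high, 0.05 kg, standing; loose. Belongs in the 40 mm pocket. At the start it stands loosely in the pocket meant for the steel cup. The point is its centre, 17 mm above its underside. z up; yaw does not matter.
- cup_center (a point): small turned steel cup with a cream insert on top: round, 40 mm wide up to 35 mm above its underside, 32 mm wide above that, 52 mm high in all, about 0.12 kg, standing; loose. Belongs in the 52 mm pocket. At the start it stands loosely in the pocket meant for the union. The point is its centre, 26 mm above its underside. z up; yaw does not matter.
- union_center (a point): black plastic pipe union half: round, stepped, 56 mm wide up to 30 mm above its underside, narrower at the top, 52 mm high, about 0.14 kg, standing; loose. Belongs in the 68 mm pocket. At the start it stands loosely in the pocket meant for the plug. The point is its centre, 26 mm above its underside. z up; yaw does not matter.
- plug_center (a point): large end plug: black round body 88 mm wide, 60 mm high (too wide to grasp), grey top face, with a light round knob on its axis, 30 mm wide from 63 to 74 mm above the underside, rounded off up to 83 mm, to lift it by; about 0.4 kg, loose. Belongs in the 100 mm pocket; at the start it stands on top of the block with the smallest pocket, hiding that pocket. The point is on its axis, 41.5 mm above its underside; z up.
- nest_bush_seat (a point): The nest of the bush, the smallest pocket. Fixed grey square block 116 x 116 x 16 mm on the nest plate, its flat top 68 mm above the bench, with a round pocket in its middle, 40 mm wide and 8 mm deep (2 mm chamfer), floor lined with blue felt. The point is the centre of the pocket's floor, 60 mm above the bench and 8 mm below the block's top; z up, x and y along the block's sides. 
- nest_cup_seat (a point): The nest of the steel cup. Fixed grey square block 116 x 116 x 16 mm on the nest plate, its flat top 68 mm above the bench, with a round pocket in its middle, 52 mm wide and 8 mm deep (2 mm chamfer), floor lined with blue felt. The point is the centre of the pocket's floor, 60 mm above the bench and 8 mm below the block's top; z up, x and y along the block's sides. 
- nest_union_seat (a point): The nest of the union. Fixed grey square block 116 x 116 x 16 mm on the nest plate, its flat top 68 mm above the bench, with a round pocket in its middle, 68 mm wide and 8 mm deep (2 mm chamfer), floor lined with blue felt. The point is the centre of the pocket's floor, 60 mm above the bench and 8 mm below the block's top; z up, x and y along the block's sides. 
- nest_plug_seat (a point): The nest of the plug, the widest pocket. Fixed grey square block 116 x 116 x 16 mm on the nest plate, its flat top 68 mm above the bench, with a round pocket in its middle, 100 mm wide and 8 mm deep (2 mm chamfer), floor lined with blue felt. The point is the centre of the pocket's floor, 60 mm above the bench and 8 mm below the block's top; z up, x and y along the block's sides. 
- nest_plate: fixed square aluminium plate, 276 x 276 mm, on short feet, its top 52 mm above the bench, with the four nests in a square, 130 mm apart between centres; which is in which corner varies. The origin is under its centre, on the bench; z up, x and y along its sides. Beyond the middle of its left (+y) edge the bench is bare, 140 mm wide and for 120 mm out: room to park a fitting.
- brush_cup: black plastic cup 72 mm wide with brushes and pens standing in it, 180 mm high in all, loose, standing on the bench to the right (-y) of the plate, to be left alone. The origin is the centre of its underside; z up.
Mind the look-alikes: they are no part of the job. Leave any orange or pink look-alike of the part that bears cup_center alone.

How it is judged:
By the outcome, as a careful person would: the job done as asked, in the order asked, and still so for the second after the job is handed in, with the robot touching nothing.
It also fails if it takes over 102 s, if anything falls off the work surface, if the arm or the gripper's body presses on something with over 40 N, if the wrist force passes 120 N, or if a joint passes its speed limit or range.

## Working session

There is one attempt and no reset: what is moved stays moved. The work goes in short steps, Python scripts to look and compute and a tool call to move; the robot and the scene stay as the last step left them, time stands still between calls to the robot, and variables do not carry over. Pictures are saved under pics/ and viewed, at most 14 in all, crops included, and the job is handed in when it is done.

Besides the shell and the picture viewer there is one more tool, called after "Emit:" as name(argument=value, ...), one argument or row to a line, values as JSON. jog_arm: Moves the arm, as the interface text tells. Its arguments: {"type":"object","properties":{"delta_pos":{"type":"array"},"turn":{"type":"array"},"grip":{"type":"array"}},"required":["delta_pos","turn","grip"]}

```bash
mkdir -p pics; cat > h.py <<'E'
from rig import *
import numpy as np, cv2
def K(c):
    f=240/np.tan(np.radians(c["fovy"])/2); return f
def ray(c,u,v):
    f=K(c); d=np.array([(u-c["cx"])/f,(v-c["cy"])/f]); s=d.copy()
    for _ in range(20): s=d/(1+c["k1"]*(s@s))
    T=np.array(c["camera_from_world"]); R=T[:3,:3]
    return -R.T@T[:3,3], R.T@np.array([s[0],-s[1],-1])
def onz(c,u,v,z):
    o,d=ray(c,u,v); return o+d*(z-o[2])/d[2]
def proj(c,p):
    T=np.array(c["camera_from_world"]); q=T[:3,:3]@np.array(p)+T[:3,3]
    s=np.array([q[0],-q[1]])/-q[2]; s=s*(1+c["k1"]*(s@s)); f=K(c)
    return s*f+[c["cx"],c["cy"]]
def save(c,n,box=None):
    im=c["color"]
    if box: x0,y0,x1,y1=box; im=im[y0:y1,x0:x1]; k=min(800/im.shape[1],600/im.shape[0]); im=cv2.resize(im,None,fx=k,fy=k)
    cv2.imwrite("pics/"+n+".png",im)
E
python3 - <<'E'
from h import *
import pickle
C={n:capture(n) for n in("scene","side","wrist")}
pickle.dump(C,open("c0.pkl","wb"))
for n in C:
    save(C[n],n+"0"); c=C[n]; print(n,c["fovy"],c["cx"],c["cy"],c["k1"],ray(c,320,240)[0],ray(c,320,240)[1])
E
```

```text
scene 45.39955384383226 322.2129886926907 250.9368072183102 0.047006424187745796 [ 0.20976714 -0.60558347  0.77435782] [ 0.31638066  0.65595447 -0.68556928]
side 57.62576038905604 321.3364376515918 233.8533911429642 0.010758667972728364 [ 0.55788006 -0.84767638  0.52178093] [-0.04968816  0.89179592 -0.44993217]
wrist 71.25031553664498 317.3973242876205 238.79911841126344 -0.03767464560539841 [0.62417648 0.08411626 0.38305416] [ 0.00557743 -0.29782816 -0.95464157]
```

View pics/scene0.png

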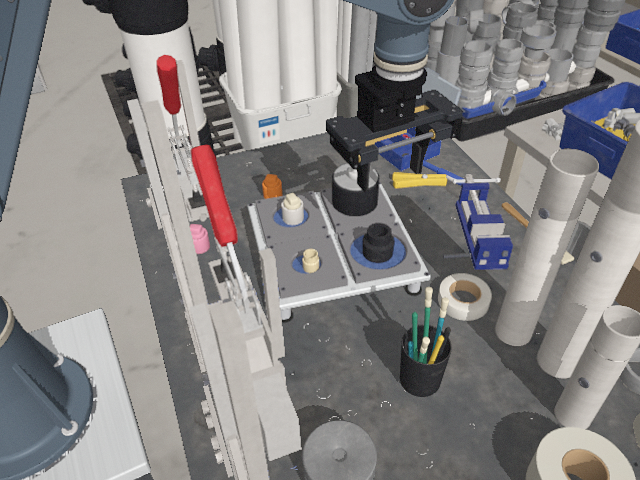

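View pics/wrist0.png

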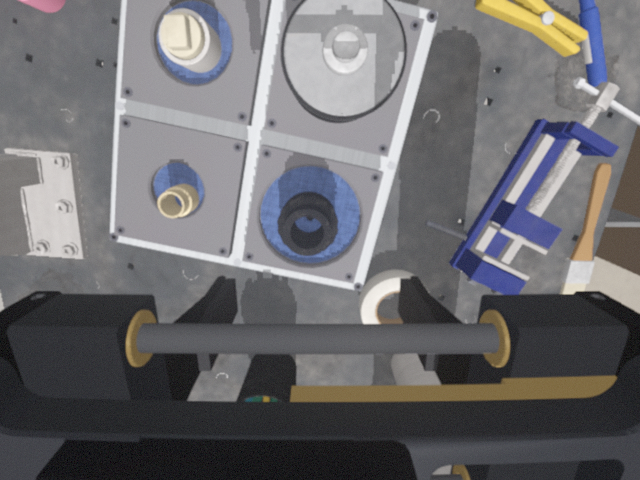

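View pics/side0.png

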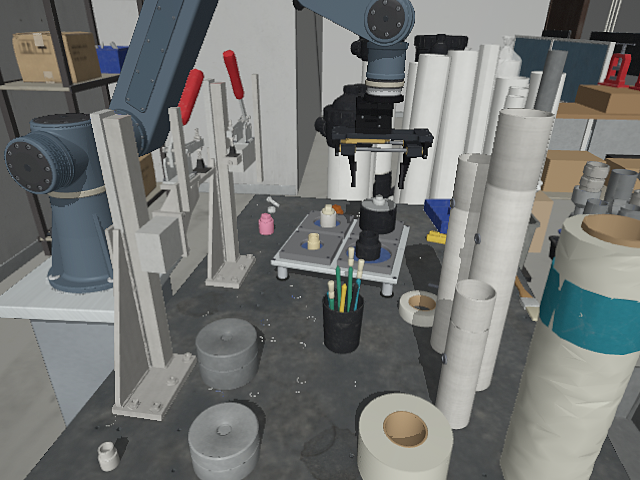

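The wrist view shows four nests:
- Top-left (190,42): the cream-topped cup, in the union nest.
- Top-right (345,50): the plug, on the bush nest.
- Bottom-left (178,195): the bush, in the cup nest.
- Bottom-right (308,220): the union, in the plug nest.

The cup look-alikes are the orange one at scene (272,186), the pink one at scene (198,238) and a white one at side (108,456). None of those stands on the plate. The cup I want is at scene (292,210): it stands in a nest and has a cream top.

```bash
python3 - <<'E'
from h import *
import pickle
C=pickle.load(open("c0.pkl","rb")); c=C["wrist"]
for n,p,z in[("BL",(113,237),.052),("BR",(358,287),.052),("TR",(436,12),.052),
 ("cup",(185,38),.112),("knob",(347,48),.148),("bush",(181,202),.094),("union",(306,222),.112),
 ("plugpocket",(310,215),.068),("cuppocket",(178,188),.066),("unionpocket",(193,40),.066)]:
    print(n,onz(c,*p,z).round(4))
for n,p in[("orange",(272,195)),("pink",(198,248))]: print(n,onz(C["scene"],*p,0).round(3))
print(onz(C["scene"],422,385,0), read_state()["tcp_rot"])
save(C["scene"],"crop",(180,160,440,310))
E
```

```text
BL [ 0.409  -0.0159  0.052 ]
BR [ 0.6674 -0.0725  0.052 ]
TR [0.7269 0.1891 0.052 ]
cup [0.5273 0.1535 0.112 ]
knob [0.6424 0.1378 0.148 ]
bush [0.5035 0.0289 0.094 ]
union [0.6141 0.0153 0.112 ]
plugpocket [0.6163 0.0111 0.068 ]
cuppocket [0.4905 0.0371 0.066 ]
unionpocket [0.5176 0.1636 0.066 ]
orange [0.539 0.309 0.   ]
pink [ 0.347  0.224 -0.   ]
[ 0.56091414 -0.23072104  0.        ] [[ 3.08271615e-05  9.99998590e-01 -1.67887857e-03]
 [ 9.99999952e-01 -3.03094625e-05  3.08384593e-04]
 [ 3.08333272e-04 -1.67888799e-03 -9.99998543e-01]]
```

View pics/crop.png

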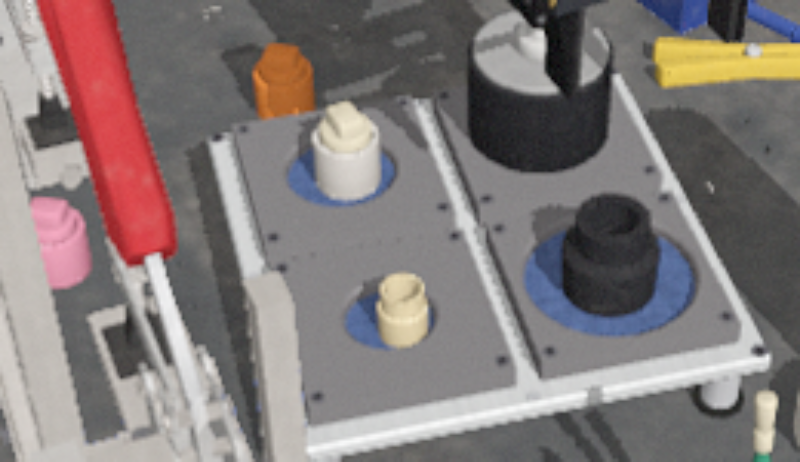

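Emit:
jog_arm(
  delta_pos=[
    [-1.5,3,3],
    [-3,6,6],
    [-3,8,8],
    [-3,8,8],
  ],
  turn=[0,0,0,0],
  grip=[0,0,0,0],
)

```text
time_s: 0.65
position: [0.5957, 0.0812, 0.3042]
tcp_rot: [[-0.002, 1.0, 0.004], [1.0, 0.002, -0.0], [-0.0, 0.004, -1.0]]
force: [0.8, -1.0, -0.4]
opening: 0.998
grasp_force: 0.0
```

The crop confirms it: the steel cup with the cream top stands on the plate at scene (292,210), and orange and pink stand off it. Next is a closer top view.

```bash
python3 - <<'E'
from h import *
import pickle
C={n:capture(n) for n in("wrist","side")}; c=C["wrist"]
pickle.dump(C,open("c1.pkl","wb")); save(c,"w1",(0,0,640,480))
hsv=cv2.cvtColor(c["color"],cv2.COLOR_BGR2HSV)
m=cv2.inRange(hsv,(100,80,40),(125,255,255))
for k in cv2.findContours(m,cv2.RETR_EXTERNAL,cv2.CHAIN_APPROX_NONE)[0]:
    if cv2.contourArea(k)>150: print("blue",cv2.contourArea(k),cv2.boundingRect(k))
g=cv2.cvtColor(c["color"],cv2.COLOR_BGR2GRAY)
E
```

```text
blue 1988.0 (296, 228, 75, 67)
blue 485.0 (215, 225, 38, 29)
blue 4087.0 (441, 184, 126, 134)
blue 2266.5 (222, 109, 56, 57)
blue 1024.5 (536, 62, 26, 98)
blue 6203.5 (498, 0, 112, 64)
```

View pics/w1.png

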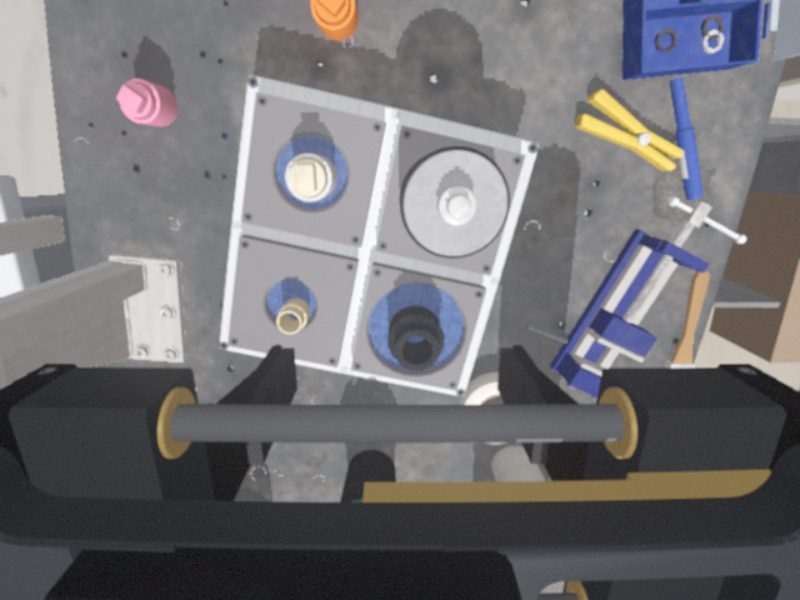

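The view (scale 1.25) shows the plate corners at TL (253,80), TR (536,147), BR (462,392) and BL (223,347). A clamp base sits on the left, its right edge near (182,360).

```bash
python3 - <<'E'
from h import *
import pickle
C=pickle.load(open("c1.pkl","rb")); c=C["wrist"]; C0=pickle.load(open("c0.pkl","rb"))
P=lambda u,v,z: onz(c,u/1.25,v/1.25,z)
k=[P(*p,.052)[:2] for p in[(250,78),(537,146),(464,394),(221,349)]]
print(np.round(k,4)); ctr=np.mean(k,0)
e1=(k[1]-k[0])+(k[2]-k[3]); e2=(k[0]-k[3])+(k[1]-k[2]); print("ctr",ctr,np.degrees(np.arctan2(e1[1],e1[0])),np.degrees(np.arctan2(-e2[0],e2[1])),np.linalg.norm(e1)/2,np.linalg.norm(e2)/2)
a=np.radians((np.degrees(np.arctan2(e1[1],e1[0]))+np.degrees(np.arctan2(-e2[0],e2[1])))/2);R=np.array([[np.cos(a),-np.sin(a)],[np.sin(a),np.cos(a)]])
for n,s in[("union nest TL",(-1,1)),("bush nest TR",(1,1)),("cup nest BL",(-1,-1)),("plug nest BR",(1,-1))]: print(n,(ctr+R@(np.array(s)*.065)).round(4))
for n,b,z in [("plug pocket blue",(441,184,126,134),0)]: pass
for n,p,z in[("cup body-top rim",(308,178),.095),("cup top",(310,173),.112),("knob top",(459,206),.15),("plug top face",(455,201),.128),("bush top",(292,319),.094),("union top",(417,346),.112),("plugpocket",(417,329),.066),("cuppocket",(291,303),.066),("unionpocket",(311,170),.066),("clampbase BR",(183,360),0.005),("clampbase TR",(178,258),0.005),("orange",(335,25),.02)]: print(n,P(*p,z).round(4))
def tri(a,b):
    (o1,d1),(o2,d2)=ray(C0["scene"],*a),ray(C0["side"],*b)
    t=np.linalg.lstsq(np.c_[d1,-d2],o2-o1,rcond=None)[0]; p,q=o1+d1*t[0],o2+d2*t[1]
    return ((p+q)/2).round(3),np.linalg.norm(p-q).round(3)
print("handleA top",tri((203,150),(185,72)),tri((168,60),(230,52)),tri((203,150),(230,52)))
print("handle bottoms",tri((228,238),(240,97)),tri((228,238),(187,122)),tri((174,110),(240,97)))
E
```

```text
[[ 0.4636  0.2452]
 [ 0.7274  0.1874]
 [ 0.6714 -0.0739]
 [ 0.4064 -0.0196]]
ctr [0.56719475 0.08477976] -11.963159873094341 -12.143240820206262 0.27026777801149826 0.2691249048323286
union nest TL [0.5172 0.1619]
bush nest TR [0.6443 0.1348]
cup nest BL [0.4901 0.0348]
plug nest BR [0.6172 0.0076]
cup body-top rim [0.5199 0.1585 0.095 ]
cup top [0.5252 0.1627 0.112 ]
knob top [0.6417 0.1396 0.15  ]
plug top face [0.6416 0.1417 0.128 ]
bush top [0.497  0.0302 0.094 ]
union top [0.6145 0.0106 0.112 ]
plugpocket [0.6168 0.0093 0.066 ]
cuppocket [0.4899 0.0371 0.066 ]
unionpocket [0.5173 0.165  0.066 ]
clampbase BR [ 0.3363 -0.0555  0.005 ]
clampbase TR [0.3496 0.0707 0.005 ]
orange [0.5377 0.2967 0.02  ]
handleA top (array([ 0.309, -0.137,  0.452]), np.float64(0.012)) (array([0.332, 0.042, 0.467]), np.float64(0.001)) (array([ 0.343, -0.102,  0.457]), np.float64(0.063))
handle bottoms (array([ 0.352, -0.156,  0.39 ]), np.float64(0.092)) (array([ 0.312, -0.18 ,  0.379]), np.float64(0.003)) (array([0.334, 0.088, 0.377]), np.float64(0.001))
```

Emit:
jog_arm(
  delta_pos=[
    [-1.5,1.5,-2.5],
    [-3,3,-5],
    [-4.5,4.5,-7.5],
    [-6,6,-10],
    [-7.5,8,-12],
    [-7.5,8,-12],
    [-7.5,8,-12],
  ],
  turn=[10,20,30,40,45,45,45],
  grip=[0.2,0.3,0.3,0.3,0.3,0.3,0.3],
)

```text
time_s: 1.62
position: [0.521, 0.159, 0.1824]
tcp_rot: [[-0.706, 0.708, 0.001], [0.708, 0.706, -0.001], [-0.001, -0.0, -1.0]]
force: [0.2, 0.0, 0.1]
opening: 0.698
grasp_force: 0.0
```

```bash
python3 - <<'E'
from h import *
c=capture("wrist"); save(c,"w2"); s=read_state(); print(s["joint_positions"],s["position"],s["opening"])
p=np.array(s["position"]); print("tcp px",proj(c,p), "tcp-axis at z=.095", proj(c,[p[0],p[1],.095]), "nest",proj(c,[.5173,.1635,.068]))
E
```

```text
[ 5.22738246e+00  2.70546111e+01  9.60474795e+01 -3.09258657e-02
  5.68037139e+01 -3.96434181e+01] [0.52144035 0.1590311  0.18289406] 0.7053686885599457
tcp px [315.26958822 300.26651165] tcp-axis at z=.095 [315.8769267  247.50157753] nest [316.23966333 230.64164647]
```

View pics/w2.png

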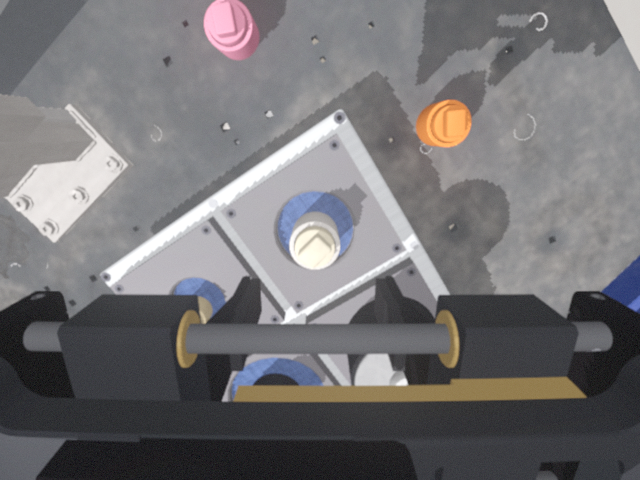

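The wrist view has the cup rim centred near (315,243), about 3 mm beyond the tool axis. Orange is at (443,122) and pink at (231,30), both clear of it. I'll descend partway and check the arm's clearance from the clamps.

Emit:
jog_arm(
  delta_pos=[
    [-0.2,0.2,-3],
    [-0.2,0.2,-6],
    [-0.2,0.2,-6],
  ],
  turn=[0,0,0],
  grip=[0.3,0.3,0.3],
)

```text
time_s: 2.05
position: [0.5176, 0.1611, 0.1215]
tcp_rot: [[-0.706, 0.708, -0.003], [0.708, 0.706, -0.001], [0.002, -0.003, -1.0]]
force: [0.0, 0.5, -0.7]
opening: 0.698
grasp_force: 0.0
```

```bash
python3 - <<'E'
from h import *
a=capture("side")["color"];b=capture("scene")["color"]
im=np.hstack([a[:300,80:460],b[:300,80:460]]); cv2.imwrite("pics/s3.png",im); s=read_state();print(s["joint_positions"],s["position"])
E
```

```text
[ 5.50706187e+00  3.20487590e+01  9.91074358e+01 -7.14050536e-03
  4.87358057e+01 -3.94245467e+01] [0.51931264 0.16155468 0.12343424]
```

View pics/s3.png

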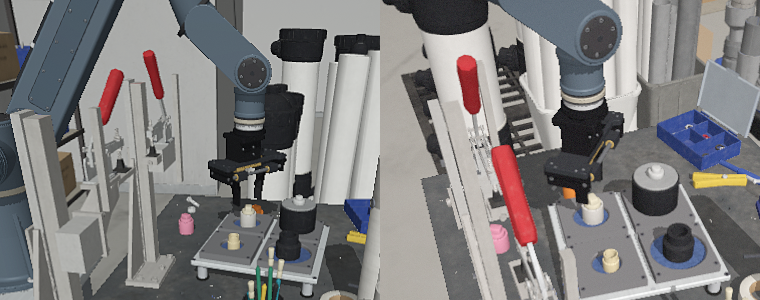

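The forearm is well clear of the clamps and the fingers straddle the cup, so I'll grasp it.

Emit:
jog_arm(
  delta_pos=[
    [0,0,-2.5],
    [0,0,-4.8],
    [0,0,-4.8],
    [0,0,-4.8],
    [0,0,-4.8],
    [0,0,-4.8],
    [0,0,-4.8],
    [0,0,-3],
    [0,0,0],
  ],
  turn=[0,0,0,0,0,0,0,0,0],
  grip=[0.3,0.3,0.3,0.8,0.8,0.8,0.8,0.8,0.8],
)

```text
time_s: 3.28
position: [0.5169, 0.1619, 0.122]
tcp_rot: [[-0.707, 0.707, -0.003], [0.707, 0.707, -0.0], [0.002, -0.002, -1.0]]
force: [1.1, 0.4, -0.9]
opening: 0.446
grasp_force: 30.0
```

Emit:
jog_arm(
  delta_pos=[
    [1,1.5,4],
    [4,5,6],
    [7,9,6],
    [10,13,5],
    [10,13,0],
    [10,13,-5],
    [10,13,-9],
    [10,13,-10.4],
    [10,13,-10.4],
  ],
  turn=[0,0,0,0,0,0,0,0,0],
  grip=[0.8,0.8,0.8,0.8,0.8,0.8,0.8,0.8,0.8],
)

```text
time_s: 4.4
position: [0.6178, 0.292, 0.0182]
tcp_rot: [[-0.707, 0.707, -0.001], [0.707, 0.707, -0.0], [0.0, -0.001, -1.0]]
force: [0.2, -0.1, -0.7]
opening: 0.447
grasp_force: 30.0
```

Emit:
jog_arm(
  delta_pos=[
    [0,0,-0.2],
    [0,0,-0.35],
    [0,0,-0.35],
    [0,0,-0.35],
  ],
  turn=[0,0,0,0],
  grip=[0.8,0.8,0.8,0.8],
)

```text
time_s: 4.9
position: [0.6181, 0.2921, 0.0154]
tcp_rot: [[-0.707, 0.707, 0.001], [0.707, 0.707, 0.0], [-0.0, 0.0, -1.0]]
force: [-0.0, 0.5, -1.6]
opening: 0.449
grasp_force: 30.0
```

Emit:
jog_arm(
  delta_pos=[
    [0,0,0],
    [0,0,0],
    [0,0,4],
    [0,0,10],
    [0,-3,16],
    [0,-9,20],
    [0,-15,20],
    [0,-21,20],
    [-0.4,-28,18.5],
    [-0.4,-28,18.5],
    [-0.4,-28,18.5],
  ],
  turn=[0,0,0,0,0,0,0,0,0,0,0],
  grip=[0.35,0.35,0.35,0.35,0.35,0.2,0.2,0.2,0.2,0.2,0.2],
)

```text
time_s: 6.28
position: [0.6139, 0.0113, 0.1999]
tcp_rot: [[-0.705, 0.709, -0.0], [0.709, 0.705, 0.001], [0.001, 0.0, -1.0]]
force: [-0.1, 0.0, 0.3]
opening: 0.797
grasp_force: 0.0
```

```bash
cat > hov.py <<'E'
from h import *
import sys
def hov(name,*pts):
    c=capture("wrist"); s=read_state(); p=np.array(s["position"]); im=c["color"]
    for q in pts:
        u=proj(c,q); cv2.drawMarker(im,tuple(int(round(x)) for x in u),(0,0,255),cv2.MARKER_CROSS,9,1); print(q,u.round(1))
    cv2.imwrite("pics/"+name+".png",im); print(p.round(4),s["opening"]); return c,p
E
python3 - <<'E'
from hov import *
c,p=hov("w4",[.6145,.0106,.112],[.617,.0085,.060],[.619,.292,.04])
import pickle; pickle.dump(c,open("c4.pkl","wb"))
E
```

```text
[0.6145, 0.0106, 0.112] [315.4 248.2]
[0.617, 0.0085, 0.06] [315.9 233.7]
[0.619, 0.292, 0.04] [551.6   2.8]
[0.614  0.0126 0.2001] 0.8027155819392053
```

View pics/w4.png

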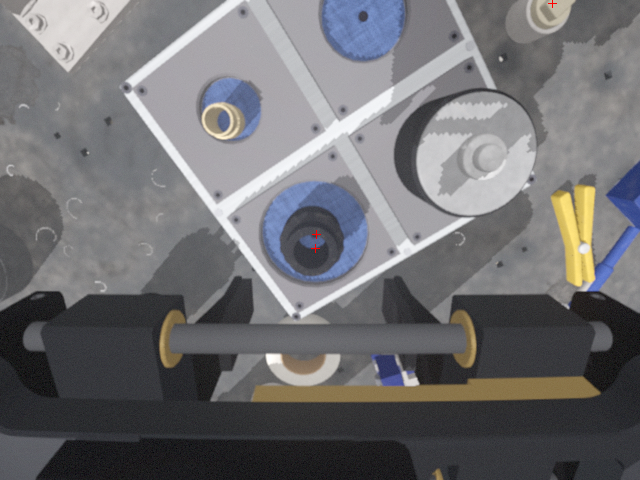

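The cup stands upright on the bench at (546,12). The union's rim is centred near (311,246), and the empty union nest shows its centre hole at (363,17).

```bash
python3 - <<'E'
from hov import *
import pickle; c=pickle.load(open("c4.pkl","rb"))
for n,p,z in[("union",(311,246),.112),("unionnest",(363,17),.06),("plugnest",(315,232),.067),("knob",(489,155),.151),("bushtop",(222,121),.094),("cupnest",(232,107),.067),("parked cup",(550,8),.052)]: print(n,onz(c,*p,z).round(4))
E
```

```text
union [0.6108 0.0095 0.112 ]
unionnest [0.5173 0.1621 0.06  ]
plugnest [0.6138 0.0105 0.067 ]
knob [0.6387 0.1388 0.151 ]
bushtop [0.4968 0.0286 0.094 ]
cupnest [0.4896 0.0385 0.067 ]
parked cup [0.6189 0.2805 0.052 ]
```

Emit:
jog_arm(
  delta_pos=[
    [-0.3,-0.2,-4],
    [-0.3,-0.2,-9],
    [-0.3,-0.2,-10.8],
    [-0.3,-0.2,-10.8],
    [-0.3,-0.2,-10.8],
    [-0.3,-0.2,-10.8],
    [-0.3,-0.2,-10.8],
    [-0.3,-0.2,-10.8],
    [-0.3,-0.2,-8],
    [-0.3,-0.2,-4],
    [-0.3,-0.2,-2],
    [-0.3,-0.2,-2],
  ],
  turn=[0,0,0,0,0,0,0,0,0,0,0,0],
  grip=[0.2,0.2,0.2,0.2,0.8,0.8,0.8,0.8,0.8,0.8,0.8,0.8],
)

```text
time_s: 7.82
position: [0.6121, 0.0099, 0.1817]
tcp_rot: [[-0.707, 0.707, 0.004], [0.707, 0.707, -0.0], [-0.003, 0.003, -1.0]]
force: [-0.0, -0.7, -1.8]
opening: 0.581
grasp_force: 28.3
```

Emit:
jog_arm(
  delta_pos=[
    [-2,3,1],
    [-5,8,1],
    [-8,13,1],
    [-9.4,15.2,0],
    [-9.4,15.2,-4],
    [-9.4,15.2,-7],
    [-9.4,15.2,-7.5],
    [-9.4,15.2,-7.5],
  ],
  turn=[0,0,0,0,0,0,0,0],
  grip=[0.8,0.8,0.8,0.8,0.8,0.8,0.8,0.8],
)

```text
time_s: 8.82
position: [0.5168, 0.1619, 0.1046]
tcp_rot: [[-0.707, 0.707, -0.001], [0.707, 0.707, -0.0], [0.001, -0.001, -1.0]]
force: [1.3, 0.7, -1.0]
opening: 0.576
grasp_force: 28.3
```

```bash
python3 - <<'E'
from hov import *
c,p=hov("w5",[.5173,.1623,.068],[.5173+.034,.1623,.068],[.5173-.034,.1623,.068],[.5173,.1623+.034,.068],[.5173,.1623-.034,.068])
save(c,"w5",(190,150,450,345))
E
```

```text
[0.5173, 0.1623, 0.068] [316.1 272.7]
[0.5513, 0.1623, 0.068] [352.6 306.4]
[0.48329999999999995, 0.1623, 0.068] [277.1 236.7]
[0.5173, 0.1963, 0.068] [355.  236.7]
[0.5173, 0.1283, 0.068] [279.8 306.4]
[0.5175 0.162  0.1054] 0.5771594140820647
```

View pics/w5.png

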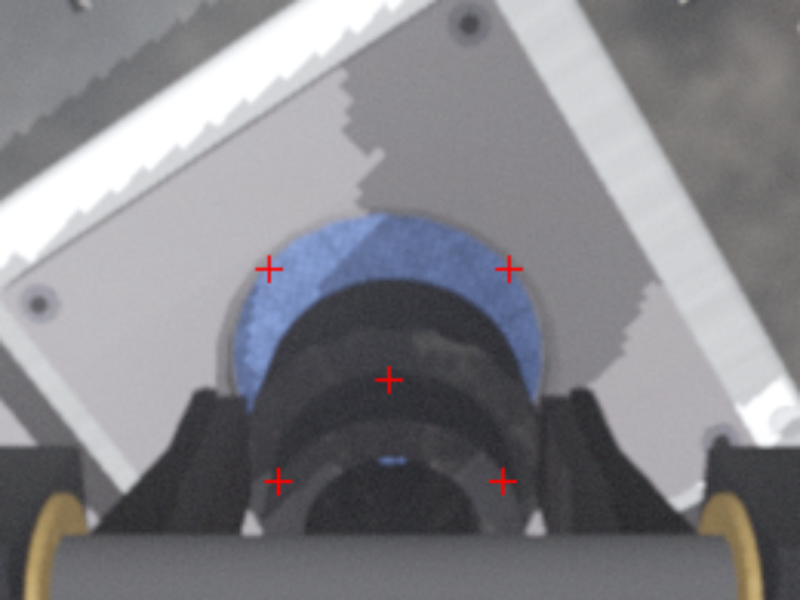

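The union sits symmetric over the union bore, and the markers lie on the bore edge. Lowering it.

Emit:
jog_arm(
  delta_pos=[
    [0,0,-0.6],
    [0,0,-1.1],
    [0,0,-1.25],
    [0,0,-1.25],
    [0,0,-1.25],
  ],
  turn=[0,0,0,0,0],
  grip=[0.8,0.8,0.8,0.8,0.8],
)

```text
time_s: 9.5
position: [0.5173, 0.1621, 0.0936]
tcp_rot: [[-0.707, 0.707, 0.001], [0.707, 0.707, 0.0], [-0.001, 0.001, -1.0]]
force: [-1.0, -0.0, 4.5]
opening: 0.577
grasp_force: 29.4
```

Emit:
jog_arm(
  delta_pos=[
    [0,0,0],
    [0,0,0],
    [0,0,0],
    [0,0,5],
    [0,0,10],
    [3,-0.6,13],
    [8,-1.6,13],
    [12.3,-2.4,12],
    [12.3,-2.4,12],
    [12.3,-2.4,12],
  ],
  turn=[0,0,0,0,0,0,0,0,0,0],
  grip=[0.2,0.2,0.2,0.2,0.2,0.35,0.35,0.35,0.35,0.35],
)

```text
time_s: 10.75
position: [0.6388, 0.138, 0.2117]
tcp_rot: [[-0.707, 0.707, -0.003], [0.707, 0.707, 0.0], [0.002, -0.002, -1.0]]
force: [-0.8, 0.4, 1.1]
opening: 0.651
grasp_force: 0.0
```

```bash
python3 - <<'E'
from hov import *
c,p=hov("w6",[.641,.1388,.142],[.5173,.1623,.112],[.5173,.1623,.068])
save(c,"w6",(0,0,640,345))
E
```

```text
[0.641, 0.1388, 0.142] [318.4 256.4]
[0.5173, 0.1623, 0.112] [222.  109.1]
[0.5173, 0.1623, 0.068] [236.  113.1]
[0.6385 0.1383 0.2121] 0.6468725376124475
```

View pics/w6.png

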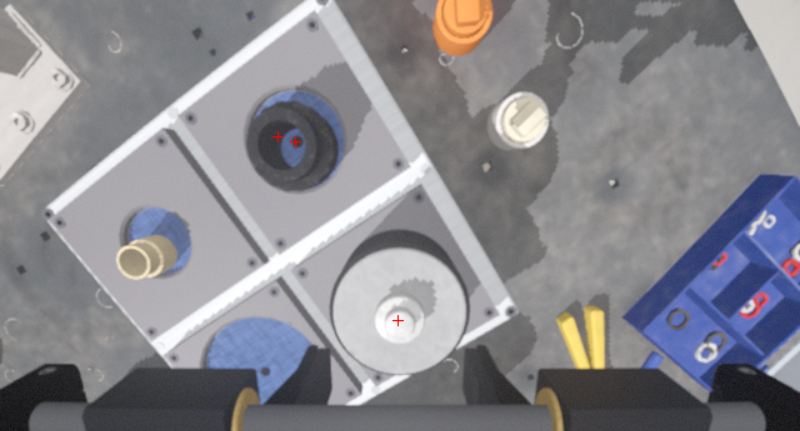

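The knob is centred on the mark at (399,320), the union stands in its bore, and the parked cup stands at (522,120). The plug bore's centre hole is at (265,371).

Emit:
jog_arm(
  delta_pos=[
    [0.1,0.1,-4],
    [0.1,0.1,-7.4],
    [0.1,0.1,-7.8],
    [0.1,0.1,-7.8],
    [0.1,0.1,-7.8],
    [0.1,0.1,-7.8],
    [0.1,0.1,-7.8],
    [0.1,0.1,-7.8],
  ],
  turn=[0,0,0,0,0,0,0,0],
  grip=[0.35,0.35,0.35,0.35,0.9,0.9,0.9,0.9],
)

```text
time_s: 11.8
position: [0.6409, 0.1388, 0.1351]
tcp_rot: [[-0.707, 0.707, 0.0], [0.707, 0.707, -0.001], [-0.0, -0.0, -1.0]]
force: [-0.8, -1.1, 2.0]
opening: 0.318
grasp_force: 30.0
```

```bash
python3 - <<'E'
from hov import *
c=capture("wrist"); s=read_state(); print(s["position"],s["opening"],s["grasp_force"],s["force"])
E
```

```text
[0.64091214 0.13875111 0.13506552] 0.31796067293976843 30.000561722845305 [-0.28846729 -1.28695305  3.08355254]
```

Emit:
jog_arm(
  delta_pos=[
    [0,0,1],
    [0,0,2.5],
    [0,0,4],
    [-0.5,-3,4],
    [-1.3,-7,4],
    [-2,-11,4],
    [-2.5,-13,4],
    [-2.5,-13,4],
    [-2.5,-13,2],
    [-2.5,-13,1],
    [-2.5,-13,1],
  ],
  turn=[0,0,0,0,0,0,0,0,0,0,0],
  grip=[0.9,0.9,0.9,0.9,0.9,0.9,0.9,0.9,0.9,0.9,0.9],
)

```text
time_s: 13.22
position: [0.6154, 0.0103, 0.1436]
tcp_rot: [[-0.708, 0.706, -0.002], [0.706, 0.708, 0.001], [0.002, -0.001, -1.0]]
force: [0.9, -0.4, -3.5]
opening: 0.317
grasp_force: 30.0
```

```bash
python3 - <<'E'
from hov import *
t=np.radians(np.arange(0,360,15))
c,p=hov("w7",*[[.616+.05*np.cos(a),.009+.05*np.sin(a),.068] for a in t][::1])
save(c,"w7",(150,60,470,345)); 
import pickle; pickle.dump(c,open("c7.pkl","wb"))
E
```

```text
[np.float64(0.666), np.float64(0.009), 0.068] [360.1 296.6]
[np.float64(0.6642962913144534), np.float64(0.021940952255126038), 0.068] [370.9 284.5]
[np.float64(0.6593012701892219), np.float64(0.033999999999999996), 0.068] [378.2 270.1]
[np.float64(0.6513553390593274), np.float64(0.04435533905932738), 0.068] [381.4 254.1]
[np.float64(0.641), np.float64(0.052301270189221934), 0.068] [380.1 237.6]
[np.float64(0.628940952255126), np.float64(0.05729629131445342), 0.068] [374.1 221.8]
[np.float64(0.616), np.float64(0.059000000000000004), 0.068] [363.9 207.9]
[np.float64(0.603059047744874), np.float64(0.05729629131445342), 0.068] [349.8 196.9]
[np.float64(0.591), np.float64(0.05230127018922194), 0.068] [333.  189.9]
[np.float64(0.5806446609406726), np.float64(0.044355339059327384), 0.068] [314.8 187.5]
[np.float64(0.5726987298107781), np.float64(0.033999999999999996), 0.068] [296.6 189.9]
[np.float64(0.5677037086855465), np.float64(0.021940952255126052), 0.068] [279.8 196.9]
[np.float64(0.566), np.float64(0.009000000000000006), 0.068] [265.8 207.8]
[np.float64(0.5677037086855465), np.float6
[... 218 characters left out ...]
254. ]
[np.float64(0.591), np.float64(-0.03430127018922192), 0.068] [251.7 270. ]
[np.float64(0.603059047744874), np.float64(-0.03929629131445342), 0.068] [259.  284.4]
[np.float64(0.616), np.float64(-0.041), 0.068] [269.8 296.6]
[np.float64(0.628940952255126), np.float64(-0.039296291314453426), 0.068] [283.4 305.7]
[np.float64(0.641), np.float64(-0.03430127018922193), 0.068] [298.7 311.3]
[np.float64(0.6513553390593274), np.float64(-0.026355339059327382), 0.068] [315.  313.3]
[np.float64(0.6593012701892219), np.float64(-0.01600000000000002), 0.068] [331.3 311.4]
[np.float64(0.6642962913144534), np.float64(-0.003940952255126036), 0.068] [346.6 305.7]
[0.616  0.01   0.1443] 0.3180892096922912
```

View pics/w7.png

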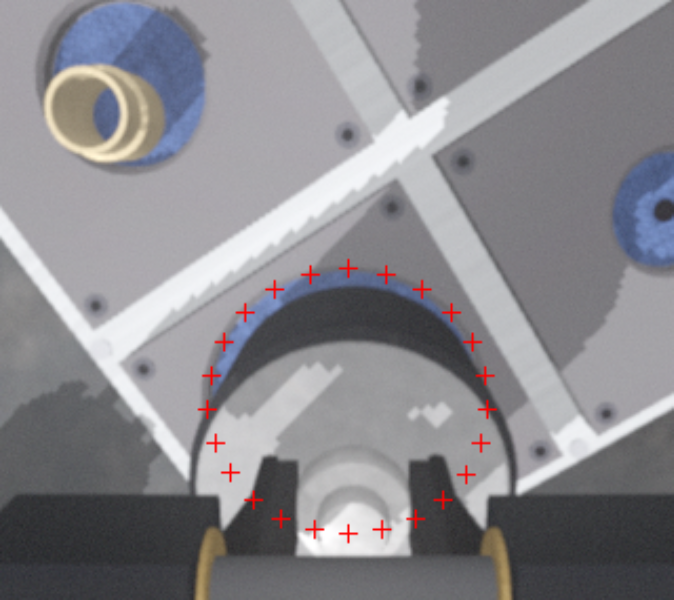

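The marks lie on the bore rim. The plug is about 1 mm off to the image right. I'll correct that and lower it.

Emit:
jog_arm(
  delta_pos=[
    [-0.1,-0.1,0],
    [-0.1,-0.1,-0.5],
    [-0.1,-0.1,-1],
    [-0.1,-0.1,-1.4],
    [-0.1,-0.1,-1.7],
    [-0.1,-0.1,-1.7],
    [-0.1,-0.1,-1.7],
  ],
  turn=[0,0,0,0,0,0,0],
  grip=[0.9,0.9,0.9,0.9,0.9,0.9,0.9],
)

```text
time_s: 14.15
position: [0.6151, 0.008, 0.1275]
tcp_rot: [[-0.707, 0.707, 0.0], [0.707, 0.707, -0.0], [-0.0, 0.0, -1.0]]
force: [-0.1, -1.0, -3.3]
opening: 0.318
grasp_force: 30.0
```

```bash
python3 - <<'E'
from hov import *
import pickle; c=pickle.load(open("c7.pkl","rb")); S=674/320
for n,p,z in[("bushnest hole",(664,209),.060),("bush top",(86,113),.094),("cupnest",(128,83),.067)]: print(n,onz(c,150+p[0]/S,60+p[1]/S,z).round(4))
s=read_state(); print(s["position"],s["force"],s["moment"])
E
```

```text
bushnest hole [0.6434 0.1348 0.06  ]
bush top [0.4944 0.0262 0.094 ]
cupnest [0.4902 0.037  0.067 ]
[0.6150617  0.00799879 0.12753297] [-0.07447986 -1.0168407  -3.30628196] [ 0.07352735 -0.05279125  0.00822386]
```

Emit:
jog_arm(
  delta_pos=[
    [0,0,-0.15],
    [0,0,-0.15],
    [0,0,-0.15],
  ],
  turn=[0,0,0],
  grip=[0.9,0.9,0.9],
)

```text
time_s: 14.52
position: [0.6152, 0.0081, 0.127]
tcp_rot: [[-0.707, 0.707, 0.001], [0.707, 0.707, -0.0], [-0.001, 0.001, -1.0]]
force: [-3.3, 0.1, 4.1]
opening: 0.317
grasp_force: 30.0
```

Emit:
jog_arm(
  delta_pos=[
    [0,0,0],
    [0,0,0],
    [0,0,0],
    [0,0,3],
    [0,0,7],
    [-4,0.7,8],
    [-9,1.5,7],
    [-11.9,2,4.5],
    [-11.9,2,4.5],
    [-11.9,2,4.5],
  ],
  turn=[0,0,0,0,0,0,0,0,0,0],
  grip=[0.45,0.45,0.45,0.45,0.45,0.45,0.45,0.45,0.45,0.45],
)

```text
time_s: 15.78
position: [0.4983, 0.0275, 0.1717]
tcp_rot: [[-0.707, 0.707, 0.003], [0.707, 0.707, -0.001], [-0.003, 0.002, -1.0]]
force: [0.5, 0.1, -0.2]
opening: 0.551
grasp_force: 0.0
```

```bash
python3 - <<'E'
from hov import *
c,p=hov("w8",[.4955,.028,.094],[.490,.0365,.06],[.5173,.1623,.068])
save(c,"w8",(0,0,640,345)); import pickle; pickle.dump(c,open("c8.pkl","wb"))
E
```

```text
[0.4955, 0.028, 0.094] [313.  248.1]
[0.49, 0.0365, 0.06] [315.9 223.9]
[0.5173, 0.1623, 0.068] [457.1 138.5]
[0.4988 0.0274 0.1719] 0.5512820252859139
```

View pics/w8.png

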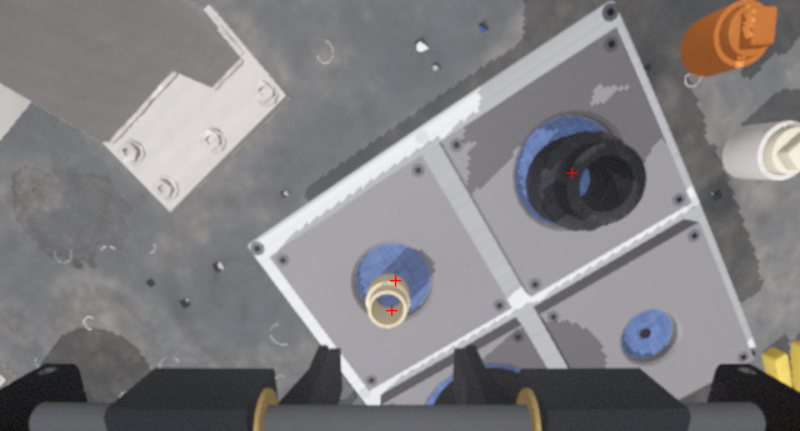

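The bush rim is centred near (388,308), about 2 mm left of the mark. The empty bush nest's hole is at (644,333).

Emit:
jog_arm(
  delta_pos=[
    [-0.4,0,-4],
    [-0.4,0,-9],
    [-0.4,0,-10],
    [-0.4,0,-10],
    [-0.4,0,-10],
    [-0.4,0,-10],
    [-0.4,0,-10],
    [-0.4,0,-10],
    [-0.4,0,-7],
    [-0.4,0,-3],
    [-0.4,0,-1],
    [-0.4,0,-1],
  ],
  turn=[0,0,0,0,0,0,0,0,0,0,0,0],
  grip=[0.45,0.45,0.45,0.45,0.95,0.95,0.95,0.95,0.95,0.95,0.95,0.95],
)

```text
time_s: 17.32
position: [0.493, 0.0279, 0.1625]
tcp_rot: [[-0.707, 0.707, 0.004], [0.707, 0.707, -0.001], [-0.003, 0.002, -1.0]]
force: [-0.2, -0.5, -0.7]
opening: 0.293
grasp_force: 30.0
```

```bash
python3 - <<'E'
from hov import *
import pickle; c=pickle.load(open("c8.pkl","rb"))
for n,p,z in[("bushnest hole",(644,333),.060),("cupnest",(394,280),.065),("parkedcup rim",(790,150),.052)]: print(n,onz(c,p[0]/1.25,p[1]/1.25,z).round(4))
E
```

```text
bushnest hole [0.643  0.1342 0.06  ]
cupnest [0.4888 0.037  0.065 ]
parkedcup rim [0.613  0.2818 0.052 ]
```

Emit:
jog_arm(
  delta_pos=[
    [3,2,1],
    [7,5,1],
    [11,8,1],
    [14.9,10.7,0],
    [14.9,10.7,-4],
    [14.9,10.7,-6.8],
    [14.9,10.7,-7.5],
    [14.9,10.7,-7.5],
  ],
  turn=[0,0,0,0,0,0,0,0],
  grip=[0.95,0.95,0.95,0.95,0.95,0.95,0.95,0.95],
)

```text
time_s: 18.32
position: [0.6405, 0.1349, 0.0851]
tcp_rot: [[-0.707, 0.707, -0.002], [0.707, 0.707, -0.0], [0.001, -0.001, -1.0]]
force: [0.6, -0.1, 0.6]
opening: 0.295
grasp_force: 30.0
```

```bash
python3 - <<'E'
from hov import *
t=np.radians(np.arange(0,360,30))
import io,contextlib
with contextlib.redirect_stdout(io.StringIO()):
    c,p=hov("w9",*[[.6434+.02*np.cos(a),.1346+.02*np.sin(a),.066] for a in t])
save(c,"w9",(220,200,420,345)); print(p)
E
```

```text
[0.64133011 0.13491565 0.08627725]
```

View pics/w9.png

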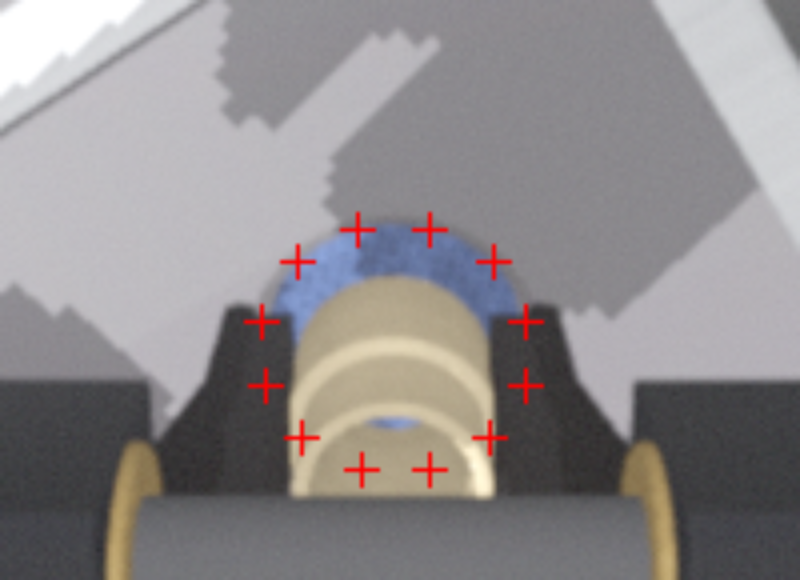

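The bush is well centred over its bore. Lowering it.

Emit:
jog_arm(
  delta_pos=[
    [0,0,-0.6],
    [0,0,-1.2],
    [0,0,-1.45],
    [0,0,-1.45],
    [0,0,-1.45],
  ],
  turn=[0,0,0,0,0],
  grip=[0.95,0.95,0.95,0.95,0.95],
)

```text
time_s: 19.0
position: [0.6409, 0.135, 0.0721]
tcp_rot: [[-0.707, 0.707, 0.0], [0.707, 0.707, -0.0], [-0.0, -0.0, -1.0]]
force: [-1.5, -0.3, 5.0]
opening: 0.298
grasp_force: 30.0
```

Emit:
jog_arm(
  delta_pos=[
    [0,0,0],
    [0,0,0],
    [0,0,0],
    [0,0,4],
    [0,0,8],
    [-0.5,4,9],
    [-1.2,9,9],
    [-2,14,8],
    [-2.2,15.7,5],
    [-2.2,15.7,5],
    [-2.2,15.7,5],
  ],
  turn=[0,0,0,0,0,0,0,0,0,0,0],
  grip=[0.6,0.6,0.6,0.6,0.6,0.3,0.3,0.3,0.3,0.3,0.3],
)

```text
time_s: 20.38
position: [0.6195, 0.2913, 0.1219]
tcp_rot: [[-0.707, 0.707, 0.0], [0.707, 0.707, -0.0], [-0.001, 0.0, -1.0]]
force: [-0.1, -0.2, -0.1]
opening: 0.696
grasp_force: 0.0
```

```bash
python3 - <<'E'
from h import *
c=capture("wrist"); s=read_state(); print(s["position"],s["opening"],s["joint_positions"])
h=cv2.cvtColor(c["color"],cv2.COLOR_BGR2HSV)
m=cv2.inRange(h,(12,25,120),(40,200,255)); m[340:]=0
for k in cv2.findContours(m,cv2.RETR_EXTERNAL,cv2.CHAIN_APPROX_NONE)[0]:
    if cv2.contourArea(k)>150: x,y,w,hh=cv2.boundingRect(k); print((x,y,w,hh),onz(c,x+w/2,y+hh/2,.045).round(4))
print(proj(c,[.6183,.292,.045]))
E
```

```text
[0.62006867 0.29106533 0.12249943] 0.698227639429091 [ 1.58299919e+01  4.11897825e+01  7.76178670e+01 -2.52744709e-02
  6.11027852e+01 -2.90908851e+01]
(436, 311, 23, 29) [0.7411 0.3221 0.045 ]
(177, 311, 23, 29) [0.5914 0.1727 0.045 ]
(297, 229, 41, 40) [0.6192 0.2939 0.045 ]
(225, 127, 59, 56) [0.5397 0.3117 0.045 ]
[314.87021931 249.84373926]
```

Emit:
jog_arm(
  delta_pos=[
    [-0.1,0.1,-4],
    [-0.1,0.1,-9],
    [-0.1,0.1,-10.6],
    [-0.1,0.1,-10.6],
    [-0.1,0.1,-10.6],
    [-0.1,0.1,-10.6],
    [-0.1,0.1,-10.6],
    [-0.1,0.1,-10.6],
    [-0.1,0.1,-8],
    [-0.1,0.1,-3],
    [-0.1,0.1,4],
    [-0.1,0.1,4],
  ],
  turn=[0,0,0,0,0,0,0,0,0,0,0,0],
  grip=[0.3,0.3,0.3,0.3,0.8,0.8,0.8,0.8,0.8,0.8,0.8,0.8],
)

```text
time_s: 21.92
position: [0.6213, 0.2942, 0.1673]
tcp_rot: [[-0.707, 0.707, 0.011], [0.707, 0.707, 0.003], [-0.005, 0.01, -1.0]]
force: [0.7, 0.5, -1.8]
opening: 0.446
grasp_force: 30.0
```

Emit:
jog_arm(
  delta_pos=[
    [-2,-4,2],
    [-4.5,-9,2],
    [-7,-14,2],
    [-9.5,-19,2],
    [-12,-23.5,2],
    [-13,-25.5,1],
    [-13,-25.5,-3],
    [-13,-25.5,-6.5],
    [-13,-25.5,-7.4],
    [-13,-25.5,-7.4],
    [-13,-25.5,-7.4],
  ],
  turn=[0,0,0,0,0,0,0,0,0,0,0],
  grip=[0.8,0.8,0.8,0.8,0.8,0.8,0.8,0.8,0.8,0.8,0.8],
)

```text
time_s: 23.3
position: [0.4888, 0.0381, 0.0884]
tcp_rot: [[-0.707, 0.707, 0.002], [0.707, 0.707, -0.0], [-0.002, 0.001, -1.0]]
force: [0.5, -0.1, -0.5]
opening: 0.449
grasp_force: 30.0
```

```bash
python3 - <<'E'
from h import *
c=capture("wrist"); s=read_state(); print(s["position"],s["force"])
h=cv2.cvtColor(c["color"],cv2.COLOR_BGR2HSV)
m=cv2.inRange(h,(100,80,40),(125,255,255))
for k in cv2.findContours(m,cv2.RETR_EXTERNAL,cv2.CHAIN_APPROX_NONE)[0]:
    if cv2.contourArea(k)>150: x,y,w,hh=cv2.boundingRect(k); print("blue",(x,y,w,hh))
p=[.4896,.0368]; d=.0245*.7071
for dx,dy in((-1,-1),(1,1),(-1,1)): print(proj(c,[p[0]+dx*d,p[1]+dy*d,.064]))
# felt column profile: top edge of blue and of cup per column
for u in range(270,365,8):
    v=np.flatnonzero(m[180:330,u]); print(u,(v.min()+180,v.max()+180) if len(v) else None,end=" ")
E
```

```text
[0.48891409 0.03805019 0.08859289] [ 0.67980688  0.684935   -1.23112261]
blue (272, 244, 81, 45)
blue (451, 104, 101, 117)
[273.91782295 282.65326154]
[354.82702149 282.59268598]
[314.25653764 244.18507548]
270 None 278 (np.int64(260), np.int64(278)) 286 (np.int64(253), np.int64(276)) 294 (np.int64(248), np.int64(266)) 302 (np.int64(245), np.int64(261)) 310 (np.int64(245), np.int64(258)) 318 (np.int64(245), np.int64(257)) 326 (np.int64(247), np.int64(259)) 334 (np.int64(250), np.int64(261)) 342 (np.int64(256), np.int64(267)) 350 (np.int64(268), np.int64(278)) 358 None
```

Emit:
jog_arm(
  delta_pos=[
    [0,-0.1,-0.5],
    [0,-0.1,-1],
    [0,-0.1,-1.4],
    [0,-0.1,-1.5],
    [0,-0.1,-1.5],
  ],
  turn=[0,0,0,0,0],
  grip=[0.8,0.8,0.8,0.8,0.8],
)

```text
time_s: 23.98
position: [0.4884, 0.0369, 0.0761]
tcp_rot: [[-0.708, 0.707, 0.003], [0.707, 0.708, -0.001], [-0.002, 0.001, -1.0]]
force: [-6.4, 0.0, 32.3]
opening: 0.446
grasp_force: 30.0
```

Emit:
jog_arm(
  delta_pos=[
    [0,0,0.15],
    [0,0,0.15],
    [0,0,0.15],
    [0,0,0.15],
    [0,0,0.15],
    [0,0,4],
    [0,0,9],
    [2,0,14],
    [5,0,18],
    [5,0,18],
    [5,0,18],
  ],
  turn=[0,0,0,0,0,0,0,0,0,0,0],
  grip=[0.8,0.8,0.35,0.35,0.35,0.35,0.35,0.35,0.35,0.35,0.35],
)

```text
time_s: 25.35
position: [0.5365, 0.0373, 0.2513]
tcp_rot: [[-0.707, 0.707, -0.003], [0.707, 0.707, 0.0], [0.003, -0.002, -1.0]]
force: [-0.3, 0.0, -0.4]
opening: 0.648
grasp_force: 0.0
```

```bash
python3 - <<'E'
from h import *
a=capture("scene")["color"][170:310,230:440];b=capture("wrist")["color"][:345]
a=cv2.resize(a,(390,260)); b=cv2.resize(b,(640,345)); a=cv2.copyMakeBorder(a,0,0,0,250,cv2.BORDER_CONSTANT)
cv2.imwrite("pics/f.png",cv2.resize(np.vstack([a,b]),None,fx=.98,fy=.98)); print(read_state()["position"],read_state()["force"])
E
```

```text
[0.53579285 0.0373237  0.25056444] [ 0.12259271  0.46384039 -1.22389289]
```

View pics/f.png

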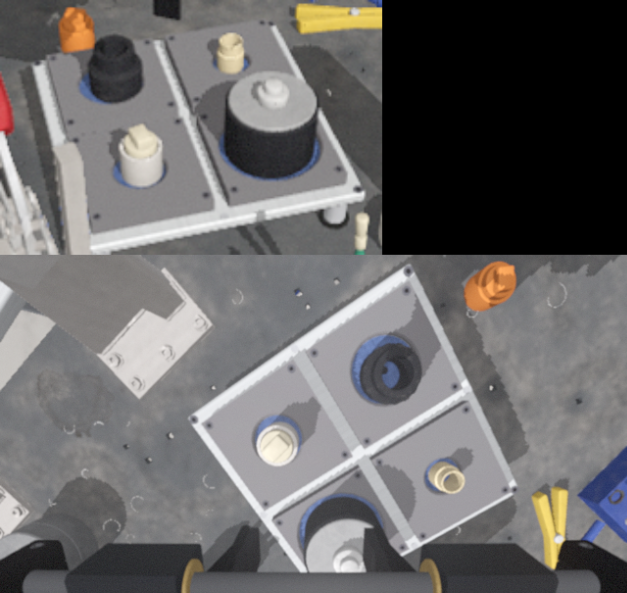

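All four fittings stand upright in their own bores: union (390,372), cup (278,442), bush (447,477) and plug (345,555) in the lower wrist view, each with felt visible round it. The bench is clear and the gripper is free.

```bash
python3 -c "
from rig import *
print(hand_in())"
```

```text
the job is handed in; nothing more can be done
None
```

The plug, union, steel cup and bush each stand upright, fully down in their own bores, with the brush cup untouched; I handed the job in after about 25 s of the 102 s allowed.

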